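# Brake the lamp test box, free the circuit board trolley

### The arm

A 6-joint arm with a two-finger parallel gripper is mounted at the origin on the work surface. World frame = base frame: x ahead of the robot, y to its left, z up, the work surface at z = 0. Lengths are in m, angles in rad, forces in N, time in s.
With the tool pointing down it reaches from about 0.35 to 0.975 m from the base axis. Payload 4.9 kg.
Tool frame: the origin (TCP) lies at the very end of the fingers, on their centre line; the grasp point (between the pads) lies 19 mm behind it (manip.hold_point_z is the distance from the TCP to the grasp point, in m); z points along the fingers, y is the direction in which the jaws open and shut (so a half turn about z gives the same grasp; the last joint's range is limited). The gripper opens to 85 mm and grips with 20 to 120 N. Pads are 22 mm wide; open, the fingers measure 114 mm over their backs; the gripper's body (76 mm by 85 mm) begins 54 mm behind the grasp point. The pads swing forward as they close: fully open they stand 13 mm farther back than shut.
Start: joints at [1.053, 0.053, 1.613, -0, 1.476, -0.119], TCP at [0.243, 0.576, 0.231] pointing down, gripper open.
Joint ranges: [-3.01, 3.01], [-1.01, 2.22], [0.06, 2.58], [-1.02, 4.17], [0.09, 2.62], [-3.14, 3.14]. Speed limits (rad/s): [2.57, 2.57, 3.14, 3.14, 3.14, 3.14].

### API

Orientations are given as a unit quaternion [w, x, y, z].
In Python, from plant import monitor, grab_frame, camera_params, ticket, manip gives the robot as it stands.
- The arm moves only by the tool play_rows, never from a script. Its argument "commands" is a list of rows, each an object of numbers: "dx", "dy", "dz": the shift along the tool's x, y, z in cm; "rx", "ry", "rz": the turn, a rotation vector about the tool's x, y, z in rad; "claw": the closure, from 0 (fully open) to 1 (shut). In form: [{"dx": .., "dy": .., "dz": .., "rx": .., "ry": .., "rz": .., "claw": ..}, ...]. A call has 1 to 5 rows; each row is the pose to reach, as a shift and turn from the pose measured when the call began, along the tool's axes at that moment; what a row does not reach only later rows make up. A row lasts 1/10 s, in which the tool goes at most 50 mm and 8.59 degrees, less where a joint would pass 70% of its speed; a pose out of reach is approached as far as the arm can. A call with a gripper value outside its range is refused whole. The fingers move at their own pace and stop on an object; the grip force is fixed at half the most. Time passes only in rows, so rows that repeat a pose let the fingers close. It gives the time, the measured TCP pose, the force and the opening at its end, in the units of the state.
- monitor.state(): the state, without advancing time (a new reading comes with each control period).
- grab_frame(name): name is "scene" or "top"; returns the picture (480x640x3 uint8, blue, green, red); there is no depth.
- camera_params(name): a dict with "fx", "fy", "cx", "cy" (pixels), "k1" (the pictures are not rectified: a ray, as slopes to the right and down, at radius r is drawn at 1 + k1 r^2 times it, then the intrinsics apply), "rvec" (rotation vector, rad) and "tvec" (3), from world to camera coordinates, as OpenCV has them. Camera axes: x right, y down, z forward; pixel columns grow to the right and rows downward; lengths in m; the calibration is good to about 2 mm. A picture is of the moment at which its call begins. camera_params takes no time and is no camera call.
- ticket.job_done(): hands the job in, once; it reports no verdict.
The state is a dict: "time": time; "joint_pos": joint angles; "joint_vel": joint speeds; "joint_efforts": joint torques, N m; "tool_pos": TCP position; "tool_rot": TCP orientation; "contact_force": force on the tool from outside, world axes, zero at the start; "ft_torque": the same for the moment, N m; "gripper_width": opening from 0.0 (shut) to 1.0 (fully open).
Only numpy, scipy, OpenCV 4.12 (cv2) and the standard library are available. Lean on these libraries where they do the work, as an engineer would, in place of code of your own. Each camera call takes 0.05 s, during which the arm holds its last target.

### The job

On the electronics bench, park the white test box with the coloured lamps: push its trolley's red brake lever all the way down to lock it. Then flick the red brake lever of the trolley with the green circuit board all the way up to release it, so that the board can be wheeled off. Leave the brake lever of the blue power supply's trolley as it is.

Things in the scene. Friction and masses are not known exactly. Their poses are not given: they have to be found in the camera images.
- box_brake: Brake lever (raised) of the white lamp test box's trolley. Red pedal 40 x 24 x 12 mm; origin: its centre; x: along the lever, out to its free end, 20 mm on; y: parallel to the level hinge; z: out of its upper face. Hinge axis: 85 mm from the origin along -x, 75 mm above the bench. Range: x 43 deg above level (free) to 14 deg below (locked), end stops. Stays where left; 2 to 3 N at the pedal moves it.
- board_brake: Brake lever (lowered) of the green circuit board's trolley, same lever and axes as box_brake; parts on the board reach 109 mm above the bench. The pedal can be pinched across its 24 mm width from above and swung up, turning between the fingers. 60 mm beside and all under each pedal is clear. Its steel arm is 14 mm wide, 8 mm thick.
- supply_brake: Brake lever (raised) of the blue power supply's trolley, to be left alone; same lever and axes as box_brake. All trolleys: aluminium deck 180 x 190 mm, top 62 mm above the bench, wheels held in a black tray; the lever leaves the middle of the side facing away from the robot, within 12 deg. Loads end 45 mm before the hinge, tops 132 mm (supply), 144 mm (test box lamps) above the bench.

How it is judged:
By the outcome, as a careful person would: the job done as asked, in the order asked, and still so for the second after the job is handed in, with the robot touching nothing.
It also fails if it takes over 48 s, if anything falls off the work surface, if the arm or the gripper's body presses on something with over 40 N, if the wrist force passes 120 N, or if a joint passes its speed limit or range.

## Working session

There is one attempt and no reset: what is moved stays moved. The work goes in short steps, Python scripts to look and compute and a tool call to move; the robot and the scene stay as the last step left them, time stands still between calls to the robot, and variables do not carry over. Pictures are saved under pics/ and viewed, and the job is handed in when it is done.

Besides the shell and the picture viewer there is one more tool, called after "Call:" as a command line: name --argument value ..., lists and objects as JSON in quotes. play_rows: Moves the arm, as the interface text tells. Its arguments: {"type":"object","properties":{"commands":{"type":"array"}},"required":["commands"]}

```bash
mkdir -p pics; ls; python3 - <<'E'
from plant import monitor, grab_frame, camera_params, manip
import cv2
for n in("scene","top"):
    cv2.imwrite(f"pics/{n}0.png",grab_frame(n)); print(n,camera_params(n))
s=monitor.state(); print(s)
print(manip.hold_point_z)
E
```

```text
pics
scene {'fx': 527.1522944348128, 'fy': 527.1522944348128, 'cx': 321.3436919241012, 'cy': 238.43355473879967, 'k1': -0.09029632637260766, 'rvec': array([ 2.1018124 ,  1.59386162, -0.47595811]), 'tvec': array([-0.14981685, -0.36363267,  1.41666706])}
top {'fx': 493.072194384068, 'fy': 493.072194384068, 'cx': 308.22929935608266, 'cy': 235.57558815948275, 'k1': -0.026023390364473136, 'rvec': array([ 2.20347048, -2.19520849,  0.01084941]), 'tvec': array([0.00810664, 0.54782216, 0.97033603])}
{'time': 0.1, 'joint_pos': array([ 1.05300343e+00,  5.33006125e-02,  1.61416849e+00,  7.21979441e-06,
        1.47599464e+00, -1.18984363e-01]), 'joint_vel': array([-7.60677116e-04, -1.44688084e-03, -2.22440584e-03, -1.19152301e-05,
       -1.05200007e-03,  7.58458371e-04]), 'joint_efforts': array([-4.81870538e-04, -3.94903421e+01, -3.71363819e+01, -1.48870172e-04,
        3.92029207e-03,  5.68345456e-06]), 'tool_pos': array([0.24240659, 0.5754614 , 0.23017285]), 'tool_rot': array([-2.96273232e-04,  1.98085687e-01,  9.80184261e-01, -8.87402643e-04]), 'contact_force': array([-0.760802  , -0.21128588,  1.14703517]), 'ft_torque': array([-0.03176194, -0.06231325,  0.03090021]), 'gripper_width': 0.9993925048905747}
0.0187
```

View pics/scene0.png

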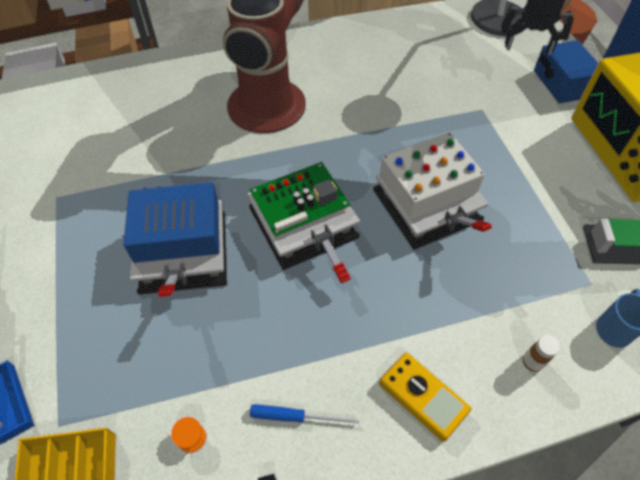

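View pics/top0.png

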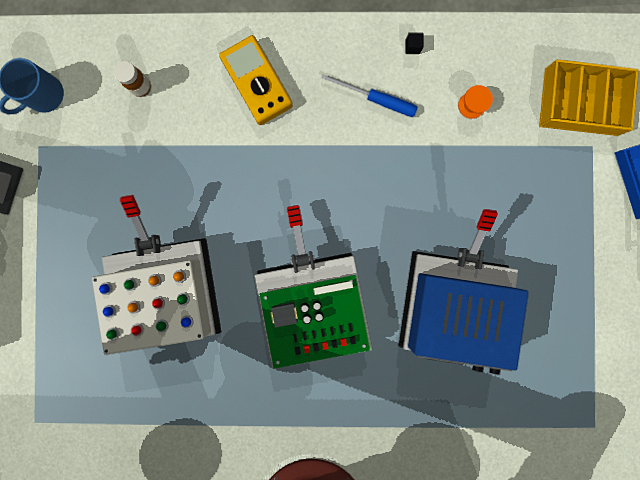

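```bash
cat > h.py <<'E'
import numpy as np,cv2
from plant import camera_params
def proj(n,P):
    c=camera_params(n);R=cv2.Rodrigues(np.array(c['rvec']))[0]
    K=np.array([[c['fx'],0,c['cx']],[0,c['fy'],c['cy']],[0,0,1]])
    return cv2.projectPoints(np.asarray(P,float).reshape(-1,1,3),np.array(c['rvec']),np.array(c['tvec']),K,np.array([c['k1'],0,0,0.]))[0].reshape(-1,2)
def lever(p): # hx,hy,yaw,ang -> centre, R
    hx,hy,yaw,a=p
    x=np.array([np.cos(a)*np.cos(yaw),np.cos(a)*np.sin(yaw),np.sin(a)])
    y=np.array([-np.sin(yaw),np.cos(yaw),0]);z=np.cross(x,y)
    return np.array([hx,hy,.075])+.085*x,np.stack([x,y,z],1)
def corners(p):
    c,R=lever(p)
    B=np.array([[i,j,k] for i in(-.02,.02) for j in(-.012,.012) for k in(-.006,.006)])
    return c+B@R.T
def redmask(im):
    b,g,r=[im[...,i].astype(int) for i in range(3)]
    return ((r>90)&(r>2.2*g)&(r>2.2*b)).astype(np.uint8)
def fit(ims,boxes,p0):
    from scipy.optimize import minimize
    ms={n:cv2.GaussianBlur(np.pad(redmask(ims[n]),0).astype(np.float32),(0,0),1.0) for n in boxes}
    S=8
    def cost(p):
        t=0
        for n,(u,v,w) in boxes.items():
            m=ms[n][v-w:v+w,u-w:u+w]
            q=(proj(n,corners(p))-[u-w,v-w]+.5)*S
            h=cv2.convexHull(q.astype(np.float32)).astype(np.int32)
            r=np.zeros((2*w*S,2*w*S),np.float32);cv2.fillConvexPoly(r,h,1.)
            r=cv2.GaussianBlur(cv2.resize(r,(2*w,2*w),interpolation=cv2.INTER_AREA),(0,0),1.0)
            t+=((r-m)**2).sum()
        return t
    best=None
    for a in p0[3]:
        s=np.array([p0[0],p0[1],p0[2],a])
        sim=np.vstack([s]+[s+d for d in np.diag([.015,.015,.1,.2])])
        o=minimize(cost,s,method='Nelder-Mead',options=dict(initial_simplex=sim,maxiter=600,xatol=1e-4,fatol=1e-3))
        if best is None or o.fun<best.fun:best=o
    return best
E
python3 - <<'E'
import cv2,numpy as np
from h import *
ims={n:cv2.imread(f"pics/{n}0.png") for n in("scene","top")}
G={'box':({'top':(130,207,22),'scene':(481,226,20)},(.60,.24,.1,[.5,.75])),
'board':({'top':(294,216,22),'scene':(342,270,22)},(.57,.0,.1,[-.25,0])),
'supply':({'top':(487,220,22),'scene':(168,287,20)},(.57,-.27,-.1,[.5,.75]))}
# initial hinge from top pixel at z=.075
def back(u,v,z):
    from scipy.optimize import fsolve
    return fsolve(lambda q:proj('top',[[q[0],q[1],z]])[0]-[u,v],[.5,0.])
H={'box':(147,244),'board':(302,261),'supply':(470,258)}
for k,(b,p) in G.items():
    h=back(*H[k],.075); o=fit(ims,b,(h[0],h[1],p[2],p[3]))
    c,R=lever(o.x)
    print(k,'hinge px',h.round(4),'fit',o.x[:2].round(4),np.degrees(o.x[2:]).round(1),'c',c.round(4),o.fun)
    for n in b:
        q=cv2.convexHull(proj(n,corners(o.x)).astype(np.float32));u,v,w=b[n]
        im=cv2.resize(ims[n][v-40:v+60,u-40:u+40],None,fx=5,fy=5,interpolation=cv2.INTER_CUBIC)
        cv2.polylines(im,[((q-[u-40,v-40]+.5)*5).astype(np.int32)],True,(0,255,255),1)
        hh=((proj(n,[[*o.x[:2],.075]])[0]-[u-40,v-40]+.5)*5).astype(int);cv2.circle(im,tuple(int(t) for t in hh),4,(0,255,0),-1)
        cv2.imwrite(f"/tmp/{k}_{n}.png",im)
a=[np.hstack([cv2.imread(f"/tmp/{k}_{n}.png") for k in G]) for n in("top","scene")]
cv2.imwrite("pics/fit0.png",cv2.resize(np.vstack(a),(720,600)))
E
```

```text
box hinge px [0.5292 0.309 ] fit [0.5331 0.3127] [ 7.9 41.1] c [0.5966 0.3215 0.1309] 128.52212524414062
board hinge px [0.499  0.0203] fit [0.5033 0.0186] [ 11.9 -15.6] c [0.5834 0.0355 0.0521] 75.78741455078125
supply hinge px [ 0.5058 -0.2887] fit [ 0.5118 -0.2956] [-3.7 43.4] c [ 0.5734 -0.2996  0.1334] 65.93501281738281
```

View pics/fit0.png

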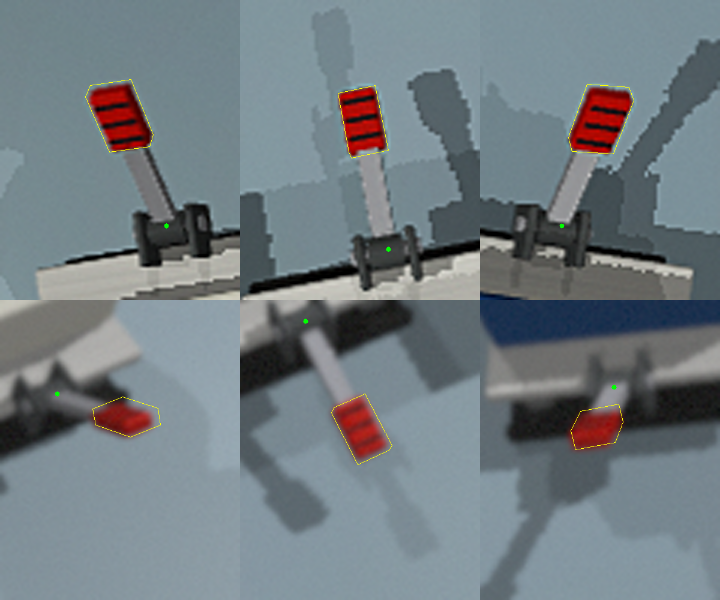

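```bash
cat > g.py <<'E'
import sys,numpy as np
from plant import monitor
from scipy.spatial.transform import Rotation as Ro
def go(t,yawy=None,tilt=0):
    s=monitor.state();q=s['tool_rot'];R=Ro.from_quat([q[1],q[2],q[3],q[0]])
    d=R.inv().apply(np.array(t)-s['tool_pos'])*100
    out='d(cm) %s'%d.round(2)
    if yawy is not None:
        a=np.radians(yawy);y=np.array([np.cos(a),np.sin(a),0]);z=np.array([0,0,-1.])
        T=Ro.from_matrix(np.stack([np.cross(y,z),y,z],1)); out+=' rv %s'%(R.inv()*T).as_rotvec().round(3)
    print('t',s['time'],'tcp',s['tool_pos'].round(4),'F',s['contact_force'].round(1),'w',round(s['gripper_width'],3),out)
E
python3 -c "
from g import *
go([.595,.320,.2],98)"
```

```text
t 0.1 tcp [0.2424 0.5755 0.2302] F [-0.8 -0.2  1.1] w 0.999 d(cm) [-42.41  -9.84   3.03] rv [-0.002 -0.001 -0.538]
```

Call:
play_rows --commands '[{"dx": -4.4,"dy": -1,"dz": 0.3,"rz": -0.13,"claw": 1},{"dx": -8.8,"dy": -2,"dz": 0.6,"rz": -0.26,"claw": 1},{"dx": -13.2,"dy": -3,"dz": 0.9,"rz": -0.39,"claw": 1},{"dx": -17.6,"dy": -4,"dz": 1.2,"rz": -0.53,"claw": 1},{"dx": -22,"dy": -5,"dz": 1.5,"rz": -0.538,"claw": 1}]'

```text
invalid input
```

```bash
python3 -c "
from g import *
go([.595,.320,.17],98)"
```

```text
t 0.1 tcp [0.2424 0.5755 0.2302] F [-0.8 -0.2  1.1] w 0.999 d(cm) [-42.41  -9.84   6.03] rv [-0.002 -0.001 -0.538]
```

Call:
play_rows --commands '[{"dx": -4.4,"dy": -1,"dz": 0.3,"rx": 0,"ry": 0,"rz": -0.13,"claw": 1},{"dx": -8.8,"dy": -2,"dz": 0.6,"rx": 0,"ry": 0,"rz": -0.26,"claw": 1},{"dx": -13.2,"dy": -3,"dz": 0.9,"rx": 0,"ry": 0,"rz": -0.39,"claw": 1},{"dx": -17.6,"dy": -4,"dz": 1.2,"rx": 0,"ry": 0,"rz": -0.53,"claw": 1},{"dx": -22,"dy": -5,"dz": 1.5,"rx": 0,"ry": 0,"rz": -0.538,"claw": 1}]'

```text
time: 0.6
tool_pos: [0.4267, 0.4425, 0.2145]
tool_rot: [-0.001, -0.071, 0.997, -0.001]
contact_force: [-0.5, -0.1, 0.4]
gripper_width: 0.143
```

```bash
python3 -c "
from g import *
go([.595,.320,.17],98)"
```

```text
t 0.6 tcp [0.4267 0.4425 0.2145] F [-0.5 -0.1  0.4] w 0.143 d(cm) [-14.94 -14.5    4.45] rv [-0.002 -0.002  0.002]
```

Call:
play_rows --commands '[{"dx": -3.7,"dy": -3.6,"dz": 0,"rx": 0,"ry": 0,"rz": 0,"claw": 1},{"dx": -7.4,"dy": -7.2,"dz": 0.5,"rx": 0,"ry": 0,"rz": 0,"claw": 1},{"dx": -11,"dy": -10.8,"dz": 1.5,"rx": 0,"ry": 0,"rz": 0,"claw": 1},{"dx": -14.9,"dy": -14.5,"dz": 3,"rx": 0,"ry": 0,"rz": 0,"claw": 1},{"dx": -14.9,"dy": -14.5,"dz": 4.4,"rx": 0,"ry": 0,"rz": 0,"claw": 1}]'

```text
time: 1.1
tool_pos: [0.5983, 0.3167, 0.1704]
tool_rot: [0.0, -0.069, 0.998, -0.001]
contact_force: [-0.1, 0.4, 0.1]
gripper_width: -0.002
```

```bash
python3 - <<'E'
from g import *
from plant import grab_frame
import cv2
go([.595,.320,.145],98)
a=grab_frame("top")[150:300,60:260];b=grab_frame("scene")[130:280,390:590]
cv2.imwrite("pics/a1.png",cv2.resize(np.hstack([a,b]),(800,300)))
E
```

```text
t 1.1 tcp [0.5983 0.3167 0.1704] F [-0.1  0.4  0.1] w -0.002 d(cm) [0.28 0.38 2.54] rv [-0.003  0.    -0.002]
```

View pics/a1.png

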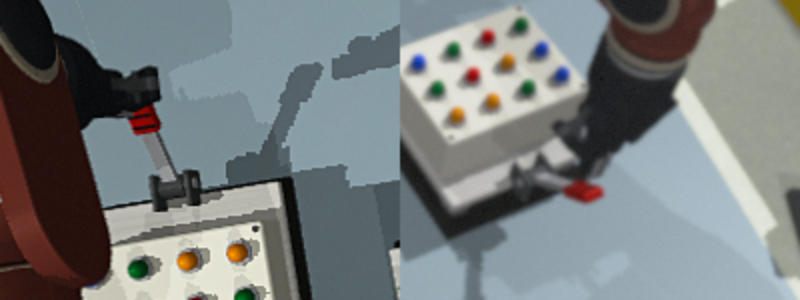

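Call:
play_rows --commands '[{"dx": 0.2,"dy": 0.4,"dz": 1.2,"rx": 0,"ry": 0,"rz": 0,"claw": 1},{"dx": 0.1,"dy": 0.4,"dz": 2.4,"rx": 0,"ry": 0,"rz": 0,"claw": 1},{"dx": 0,"dy": 0.4,"dz": 3.6,"rx": 0,"ry": 0,"rz": 0,"claw": 1},{"dx": -0.2,"dy": 0.4,"dz": 4.8,"rx": 0,"ry": 0,"rz": 0,"claw": 1},{"dx": -0.4,"dy": 0.4,"dz": 6.0,"rx": 0,"ry": 0,"rz": 0,"claw": 1}]'

```text
time: 1.7
tool_pos: [0.5971, 0.3229, 0.1061]
tool_rot: [-0.003, -0.07, 0.998, -0.002]
contact_force: [1.0, 0.1, 2.5]
gripper_width: -0.002
```

```bash
python3 - <<'E'
from g import *
from plant import grab_frame
import cv2
go([.609,.322,.058],98)
a=grab_frame("top")[150:300,60:260];b=grab_frame("scene")[130:280,390:590]
cv2.imwrite("pics/a2.png",cv2.resize(np.hstack([a,b]),(800,300)))
E
```

```text
t 1.7 tcp [0.5971 0.3229 0.1061] F [1.  0.1 2.5] w -0.002 d(cm) [-1.2  -0.25  4.8 ] rv [-0.003 -0.007  0.   ]
```

View pics/a2.png

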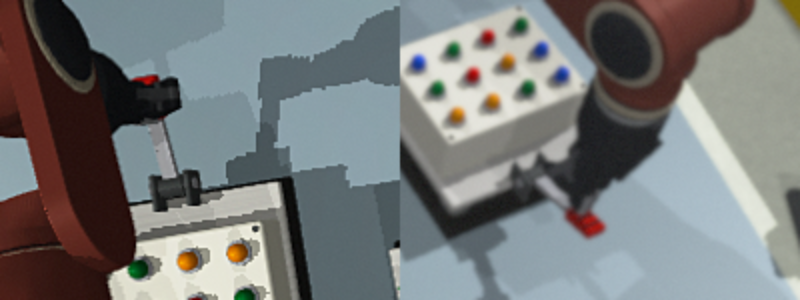

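Contact with 2.5 N and the pedal is following (scene crop about (585,222)). I continue down, moving outward a little.

Call:
play_rows --commands '[{"dx": -0.5,"dy": -0.1,"dz": 1.2,"rx": 0,"ry": 0,"rz": 0,"claw": 1},{"dx": -0.9,"dy": -0.1,"dz": 2.4,"rx": 0,"ry": 0,"rz": 0,"claw": 1},{"dx": -1.2,"dy": -0.1,"dz": 3.4,"rx": 0,"ry": 0,"rz": 0,"claw": 1},{"dx": -1.3,"dy": -0.1,"dz": 4.2,"rx": 0,"ry": 0,"rz": 0,"claw": 1},{"dx": -1.3,"dy": -0.1,"dz": 4.8,"rx": 0,"ry": 0,"rz": 0,"claw": 1}]'

```text
time: 2.3
tool_pos: [0.6107, 0.323, 0.0614]
tool_rot: [-0.004, -0.07, 0.998, -0.002]
contact_force: [-11.1, -4.5, 40.2]
gripper_width: 0.001
```

```bash
python3 -c "
from g import *
go([.609,.322,.052],98)"
```

```text
t 2.3 tcp [0.6107 0.323  0.0614] F [-11.1  -4.5  40.2] w 0.001 d(cm) [ 0.18 -0.07  0.94] rv [-0.004 -0.008 -0.   ]
```

End stop reached (z 61 mm, 40 N). Lifting off.

Call:
play_rows --commands '[{"dx": 0,"dy": 0,"dz": -3,"rx": 0,"ry": 0,"rz": 0,"claw": 1},{"dx": 0,"dy": 0,"dz": -7,"rx": 0,"ry": 0,"rz": 0,"claw": 1},{"dx": 0,"dy": 0,"dz": -11,"rx": 0,"ry": 0,"rz": 0,"claw": 1},{"dx": 0,"dy": -4,"dz": -12,"rx": 0,"ry": 0,"rz": 0,"claw": 0.5},{"dx": 0,"dy": -9,"dz": -12,"rx": 0,"ry": 0,"rz": 0,"claw": 0.2}]'

```text
time: 2.8
tool_pos: [0.626, 0.2353, 0.1851]
tool_rot: [-0.001, -0.071, 0.997, -0.002]
contact_force: [0.1, -0.9, -1.0]
gripper_width: 0.332
```

```bash
python3 - <<'E'
from h import *
from g import *
from plant import grab_frame
ims={n:grab_frame(n) for n in("top","scene")}
go([.585,.036,.17],102)
for n in ims: cv2.imwrite(f"pics/b_{n}.png",ims[n])
p=(.5331,.3127,.14,-.244);print(proj('top',[lever(p)[0]]),proj('scene',[lever(p)[0]]))
E
```

```text
t 2.9 tcp [0.6256 0.2295 0.1818] F [-0.   0.4 -0.7] w 0.503 d(cm) [  6.6  -18.63   1.35] rv [-0.006 -0.007 -0.076]
[[143.40888031 199.24037959]] [[478.2131     251.90750664]]
```

View pics/b_top.png

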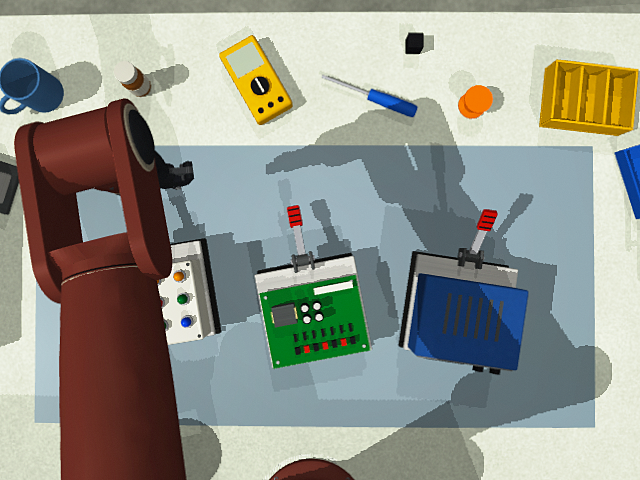

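View pics/b_scene.png

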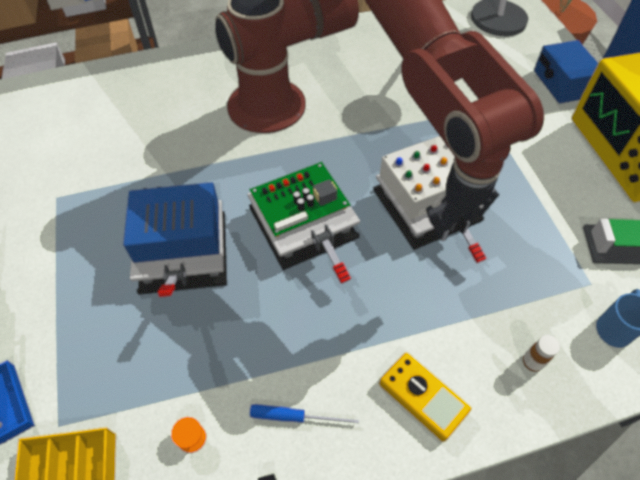

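The box pedal now appears at scene (478,252), exactly where locked (-14°) is predicted. On to the board lever.

Call:
play_rows --commands '[{"dx": 1.5,"dy": -4.6,"dz": 0,"rx": 0,"ry": 0,"rz": -0.04,"claw": 0},{"dx": 3.2,"dy": -9.2,"dz": 0,"rx": 0,"ry": 0,"rz": -0.076,"claw": 0},{"dx": 4.9,"dy": -13.8,"dz": 0,"rx": 0,"ry": 0,"rz": -0.076,"claw": 0},{"dx": 6.6,"dy": -18.6,"dz": 0.5,"rx": 0,"ry": 0,"rz": -0.076,"claw": 0},{"dx": 6.6,"dy": -18.6,"dz": 1.3,"rx": 0,"ry": 0,"rz": -0.076,"claw": 0}]'

```text
time: 3.4
tool_pos: [0.5845, 0.0318, 0.1701]
tool_rot: [-0.003, -0.102, 0.995, -0.004]
contact_force: [0.4, 1.5, -0.8]
gripper_width: 0.998
```

```bash
python3 - <<'E'
from h import *
from g import *
from plant import grab_frame
ims={n:grab_frame(n) for n in("top","scene")}
go([.585,.036,.038],102)
o=fit(ims,{'top':(143,200,22),'scene':(478,252,22)},(.5331,.3127,.14,[-.24]));print('box',o.x[:2].round(4),np.degrees(o.x[2:]).round(1),o.fun)
a=ims['top'][150:300,200:400];b=ims['scene'][180:330,240:440]
cv2.imwrite("pics/c1.png",cv2.resize(np.hstack([a,b]),(800,300)))
E
```

```text
t 3.5 tcp [0.5839 0.0355 0.1682] F [-0.1  0.4 -0.4] w 0.998 d(cm) [-0.25  0.09 13.02] rv [-0.005 -0.01  -0.002]
box [0.5344 0.3077] [ 12.9 -18.5] 111.48786926269531
```

View pics/c1.png

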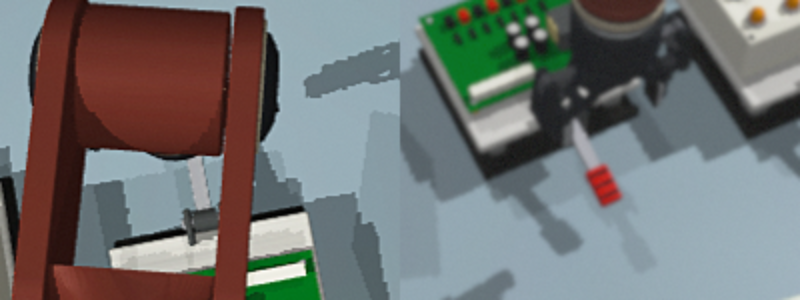

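Call:
play_rows --commands '[{"dx": -0.1,"dy": 0,"dz": 4,"rx": 0,"ry": 0,"rz": 0,"claw": 0},{"dx": -0.2,"dy": 0.1,"dz": 8,"rx": 0,"ry": 0,"rz": 0,"claw": 0},{"dx": -0.2,"dy": 0.1,"dz": 11,"rx": 0,"ry": 0,"rz": 0,"claw": 0},{"dx": -0.2,"dy": 0.1,"dz": 13,"rx": 0,"ry": 0,"rz": 0,"claw": 0},{"dx": -0.2,"dy": 0.1,"dz": 13.2,"rx": 0,"ry": 0,"rz": 0,"claw": 0}]'

```text
time: 4.0
tool_pos: [0.5817, 0.0378, 0.032]
tool_rot: [-0.009, -0.105, 0.994, -0.002]
contact_force: [-0.5, 0.8, 0.0]
gripper_width: 0.999
```

```bash
python3 - <<'E'
from h import *
from g import *
from plant import grab_frame
ims={n:grab_frame(n) for n in("scene",)}
go([.585,.036,.036],102)
b=ims['scene'][180:330,240:440]
cv2.imwrite("pics/c2.png",cv2.resize(b,(800,600)))
E
```

```text
t 4.05 tcp [0.5831 0.0375 0.0339] F [-1.7 -0.8 -0.2] w 1.003 d(cm) [-0.15 -0.19 -0.21] rv [-0.003 -0.014 -0.   ]
```

View pics/c2.png

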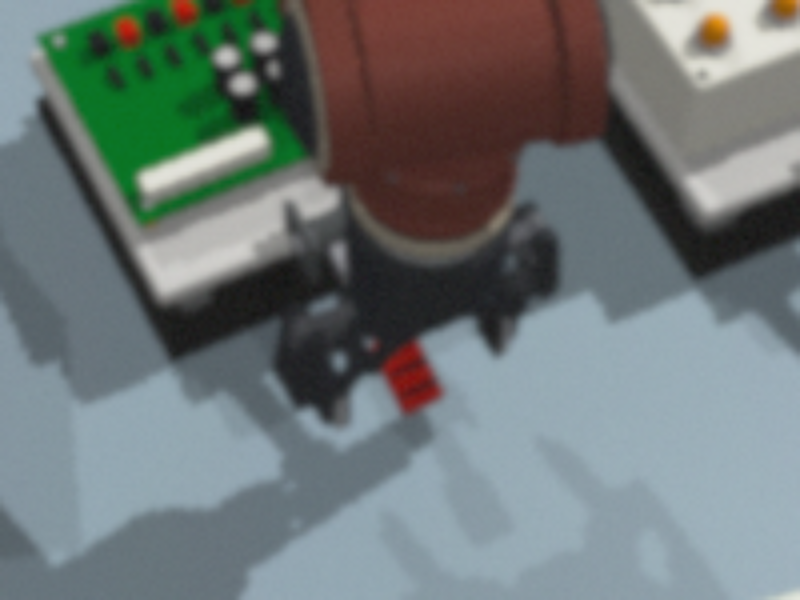

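Call:
play_rows --commands '[{"dx": -0.2,"dy": -0.2,"dz": 0,"rx": 0,"ry": 0,"rz": 0,"claw": 0.4},{"dx": -0.2,"dy": -0.2,"dz": 0,"rx": 0,"ry": 0,"rz": 0,"claw": 0.6},{"dx": -0.2,"dy": -0.2,"dz": 0,"rx": 0,"ry": 0,"rz": 0,"claw": 1},{"dx": -0.2,"dy": -0.2,"dz": 0,"rx": 0,"ry": 0,"rz": 0,"claw": 1},{"dx": -0.2,"dy": -0.2,"dz": 0,"rx": 0,"ry": 0,"rz": 0,"claw": 1}]'

```text
time: 4.55
tool_pos: [0.5866, 0.0345, 0.0351]
tool_rot: [-0.006, -0.104, 0.995, -0.004]
contact_force: [1.5, -4.6, 1.1]
gripper_width: 0.272
```

```bash
python3 - <<'E'
from h import *
from g import *
s=monitor.state();g=s['tool_pos']+[0,0,.0187]
go(s['tool_pos'],102)
# arc, yaw 11.5deg; hinge from grasp
yaw=np.radians(11.9)
c0=lever((0,0,yaw,np.radians(-14)))[0]
q=s['tool_rot'];R=Ro.from_quat([q[1],q[2],q[3],q[0]])
for a in (-8,-2,4,10,16,22,28,34,40,43,45):
    print(a,(R.inv().apply(lever((0,0,yaw,np.radians(a)))[0]-c0)*100).round(2))
E
```

```text
t 4.55 tcp [0.5866 0.0345 0.0351] F [ 1.5 -4.6  1.1] w 0.272 d(cm) [0. 0. 0.] rv [-0.007 -0.012 -0.001]
-8 [-0.16 -0.01 -0.88]
-2 [-0.23 -0.01 -1.76]
4 [-0.2  -0.02 -2.65]
10 [-0.08 -0.02 -3.53]
16 [ 0.13 -0.03 -4.4 ]
22 [ 0.43 -0.03 -5.24]
28 [ 0.82 -0.04 -6.04]
34 [ 1.29 -0.04 -6.79]
40 [ 1.83 -0.05 -7.5 ]
43 [ 2.13 -0.05 -7.83]
45 [ 2.34 -0.05 -8.04]
```

Width 0.272 × 85 mm ≈ 23 mm: the pedal is pinched. Swinging up along the arc.

Call:
play_rows --commands '[{"dx": -0.2,"dy": 0,"dz": -0.9,"rx": 0,"ry": 0,"rz": 0,"claw": 1},{"dx": -0.2,"dy": 0,"dz": -1.8,"rx": 0,"ry": 0,"rz": 0,"claw": 1},{"dx": -0.2,"dy": 0,"dz": -2.6,"rx": 0,"ry": 0,"rz": 0,"claw": 1},{"dx": -0.1,"dy": 0,"dz": -3.5,"rx": 0,"ry": 0,"rz": 0,"claw": 1},{"dx": 0.1,"dy": 0,"dz": -4.4,"rx": 0,"ry": 0,"rz": 0,"claw": 1}]'

```text
time: 5.05
tool_pos: [0.5848, 0.0341, 0.0788]
tool_rot: [-0.007, -0.104, 0.995, -0.004]
contact_force: [-1.5, -5.2, -9.1]
gripper_width: 0.268
```

```bash
python3 - <<'E'
from h import *
from g import *
go([.5866,.0345,.035],102)
from plant import grab_frame
b=grab_frame("scene")[180:330,240:440]
cv2.imwrite("pics/c3.png",cv2.resize(b,(800,600)))
E
```

```text
t 5.05 tcp [0.5848 0.0341 0.0788] F [-1.5 -5.2 -9.1] w 0.268 d(cm) [-0.26  0.03  4.38] rv [-0.007 -0.015 -0.001]
```

View pics/c3.png

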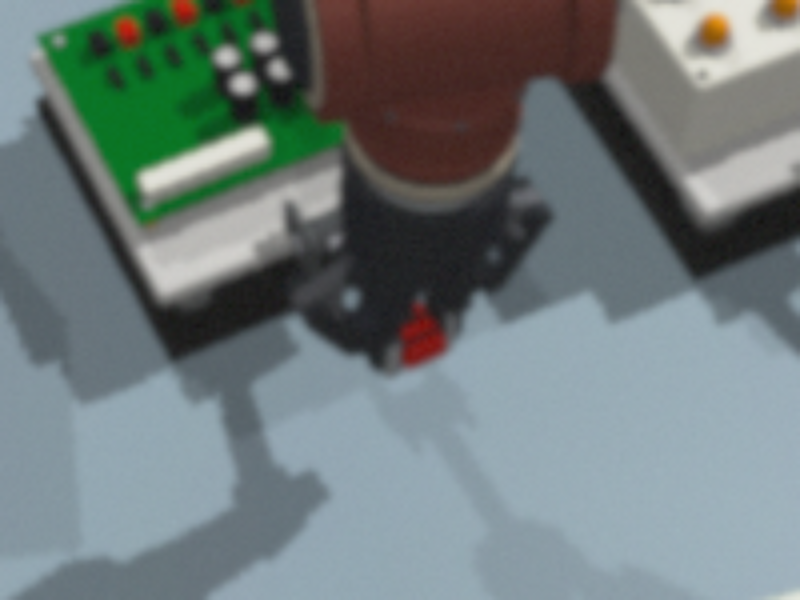

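Call:
play_rows --commands '[{"dx": 0.3,"dy": 0,"dz": -0.8,"rx": 0,"ry": 0,"rz": 0,"claw": 1},{"dx": 0.7,"dy": 0,"dz": -1.6,"rx": 0,"ry": 0,"rz": 0,"claw": 1},{"dx": 1.1,"dy": 0,"dz": -2.4,"rx": 0,"ry": 0,"rz": 0,"claw": 1},{"dx": 1.6,"dy": 0,"dz": -3.0,"rx": 0,"ry": 0,"rz": 0,"claw": 1},{"dx": 2.0,"dy": 0,"dz": -3.4,"rx": 0,"ry": 0,"rz": 0,"claw": 1}]'

```text
time: 5.6
tool_pos: [0.565, 0.0303, 0.115]
tool_rot: [-0.007, -0.104, 0.995, -0.004]
contact_force: [0.8, -3.8, -9.7]
gripper_width: 0.267
```

```bash
python3 - <<'E'
from h import *
from g import *
go([.5866,.0345,.035],102)
from plant import grab_frame
b=grab_frame("scene")[180:330,240:440]
cv2.imwrite("pics/c4.png",cv2.resize(b,(800,600)))
E
```

```text
t 5.6 tcp [0.565  0.0303 0.115 ] F [ 0.8 -3.8 -9.7] w 0.267 d(cm) [-2.32  0.03  7.96] rv [-0.007 -0.016 -0.001]
```

View pics/c4.png

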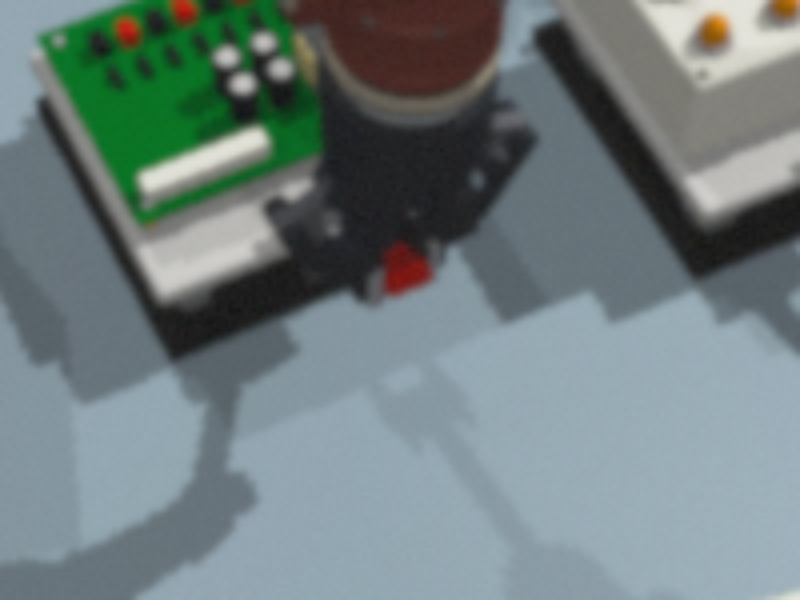

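Call:
play_rows --commands '[{"dx": 0.2,"dy": 0,"dz": -0.2,"rx": 0,"ry": 0,"rz": 0,"claw": 1},{"dx": 0.4,"dy": 0,"dz": -0.4,"rx": 0,"ry": 0,"rz": 0,"claw": 1}]'

```text
time: 5.85
tool_pos: [0.5606, 0.0294, 0.1194]
tool_rot: [-0.008, -0.104, 0.995, -0.004]
contact_force: [-0.2, -4.6, -11.0]
gripper_width: 0.264
```

Call:
play_rows --commands '[{"dx": 0.2,"dy": 0,"dz": -0.2,"rx": 0,"ry": 0,"rz": 0,"claw": 1},{"dx": 0.4,"dy": 0,"dz": -0.4,"rx": 0,"ry": 0,"rz": 0,"claw": 1}]'

```text
time: 6.05
tool_pos: [0.5593, 0.0292, 0.1207]
tool_rot: [-0.003, -0.104, 0.995, -0.004]
contact_force: [28.5, -0.5, -41.7]
gripper_width: 0.268
```

```bash
python3 - <<'E'
from h import *
from g import *
go([.5866,.0345,.035],102)
from plant import grab_frame
b=grab_frame("scene")[180:330,240:440]
a=grab_frame("top")[150:300,200:400]
cv2.imwrite("pics/c5.png",cv2.resize(np.hstack([a,b]),(800,300)))
E
```

```text
t 6.05 tcp [0.5593 0.0292 0.1207] F [ 28.5  -0.5 -41.7] w 0.268 d(cm) [-2.84  0.02  8.56] rv [-0.007 -0.007 -0.002]
```

View pics/c5.png

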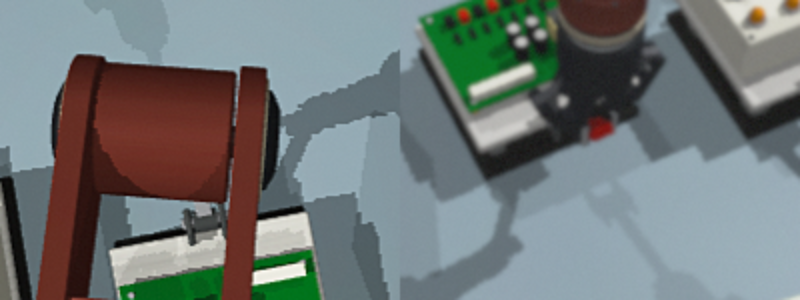

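The stop is reached (force jumped to about 50 N). Opening, then lifting away.

Call:
play_rows --commands '[{"dx": 0,"dy": 0,"dz": 0,"rx": 0,"ry": 0,"rz": 0,"claw": 0.3},{"dx": 0,"dy": 0,"dz": 0,"rx": 0,"ry": 0,"rz": 0,"claw": 0.2},{"dx": 0,"dy": 0,"dz": 0,"rx": 0,"ry": 0,"rz": 0,"claw": 0.2},{"dx": 0,"dy": 0,"dz": 0,"rx": 0,"ry": 0,"rz": 0,"claw": 0.2}]'

```text
time: 6.55
tool_pos: [0.5605, 0.0294, 0.1226]
tool_rot: [-0.002, -0.104, 0.995, -0.004]
contact_force: [0.5, -0.6, 0.4]
gripper_width: 0.802
```

Call:
play_rows --commands '[{"dx": 0,"dy": 0,"dz": -2,"rx": 0,"ry": 0,"rz": 0,"claw": 0.2},{"dx": 0,"dy": 0,"dz": -5,"rx": 0,"ry": 0,"rz": 0,"claw": 0.2},{"dx": 0,"dy": 0,"dz": -8,"rx": 0,"ry": 0,"rz": 0,"claw": 0.2},{"dx": 0,"dy": 0,"dz": -12,"rx": 0,"ry": 0,"rz": 0,"claw": 0.2},{"dx": 0,"dy": 2,"dz": -14,"rx": 0,"ry": 0,"rz": 0,"claw": 0.2}]'

```text
time: 7.05
tool_pos: [0.5584, 0.0492, 0.268]
tool_rot: [0.002, -0.103, 0.995, -0.005]
contact_force: [0.5, 0.8, 0.5]
gripper_width: 0.801
```

```bash
python3 - <<'E'
from g import *
go([.45,.17,.27],102)
E
```

```text
t 7.05 tcp [0.5584 0.0492 0.268 ] F [0.5 0.8 0.5] w 0.801 d(cm) [ 8.14 14.04 -0.36] rv [-0.01   0.003 -0.003]
```

Call:
play_rows --commands '[{"dx": 3,"dy": 3.5,"dz": -1,"rx": 0,"ry": 0,"rz": 0,"claw": 0.2},{"dx": 6,"dy": 7,"dz": -2,"rx": 0,"ry": 0,"rz": 0,"claw": 0.2},{"dx": 9,"dy": 10,"dz": -3,"rx": 0,"ry": 0,"rz": 0,"claw": 0.2},{"dx": 12,"dy": 13,"dz": -4,"rx": 0,"ry": 0,"rz": 0,"claw": 0.2},{"dx": 14,"dy": 14,"dz": -4,"rx": 0,"ry": 0,"rz": 0,"claw": 0.2}]'

```text
time: 7.55
tool_pos: [0.3911, 0.1597, 0.3093]
tool_rot: [0.004, -0.104, 0.995, -0.004]
contact_force: [0.6, 0.0, 0.3]
gripper_width: 0.8
```

```bash
python3 - <<'E'
from h import *
from g import *
from plant import grab_frame
ims={n:grab_frame(n) for n in("top","scene")}
go([.45,.17,.27],102)
for k,p in dict(box=(.5331,.3127,.17,-.244),board=(.5033,.0186,.2,.75),supply=(.5118,-.2956,-.065,.757)).items():
    q={n:proj(n,[lever(p)[0]])[0].round().astype(int) for n in ims}
    o=fit(ims,{n:(int(q[n][0]),int(q[n][1]),22) for n in q},(p[0],p[1],p[2],[p[3]]))
    print(k,q,o.x[:2].round(4),np.degrees(o.x[2:]).round(1),o.fun)
for n in ims: cv2.imwrite(f"pics/d_{n}.png",ims[n])
E
```

```text
t 7.65 tcp [0.3911 0.1591 0.3082] F [ 0.8  0.3 -0.8] w 0.801 d(cm) [-5.97 -0.12  3.86] rv [-0.01   0.006 -0.   ]
box {'top': array([142, 199]), 'scene': array([479, 251])} [0.5341 0.3083] [ 12.9 -19. ] 119.12364959716797
board {'top': array([295, 224]), 'scene': array([338, 244])} [0.5043 0.0182] [12.8 44.3] 73.09329223632812
supply {'top': array([487, 219]), 'scene': array([167, 289])} [ 0.5158 -0.3174] [14.3 44.1] 131.34912109375
```

View pics/d_top.png

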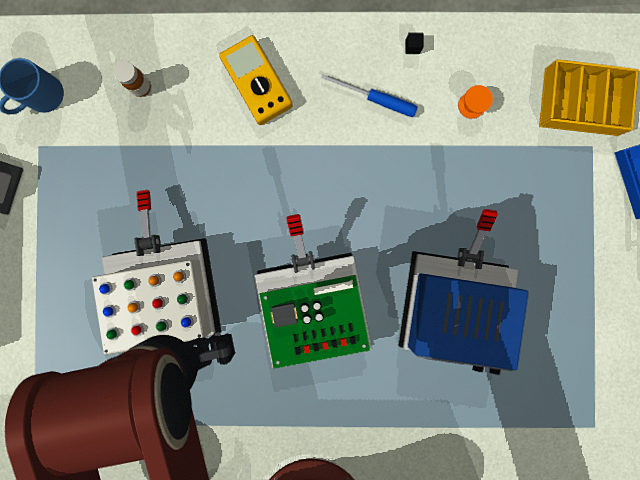

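View pics/d_scene.png

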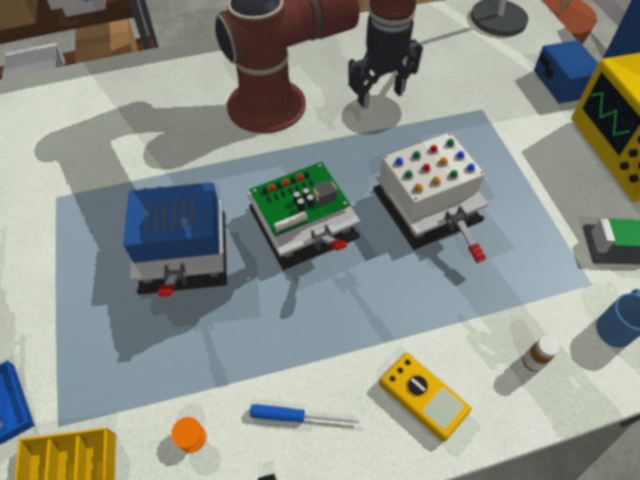

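```bash
python3 -c "
from plant import ticket,monitor
print(ticket.job_done(), monitor.state()['contact_force'])"
```

```text
the job is handed in; nothing more can be done
the job is handed in; nothing more can be done
```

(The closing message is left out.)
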